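# Set the probe horn to its distance stop and wedge the slide fast

### The arm

A 6-joint arm with a two-finger parallel gripper is mounted at the origin on the work surface. World frame = base frame: x ahead of the robot, y to its left, z up, the work surface at z = 0. Lengths are in m, angles in rad, forces in N, time in s.
With the tool pointing down it reaches from about 0.25 to 0.725 m from the base axis. Payload 4 kg.
Tool frame: the origin (TCP) lies midway between the tips of the shut fingers; the grasp point (between the pads) lies 19 mm behind it; x points along the fingers, z is the direction in which the jaws open and shut, and the axes are right-handed (so a half turn about x gives the same grasp; the last joint's range is limited). The gripper opens to 85 mm and grips with 20 to 120 N. Pads are 22 mm wide; open, the fingers measure 114 mm over their backs; the gripper's body (76 mm by 85 mm) begins 54 mm behind the grasp point. The pads swing forward as they close: fully open they stand 13 mm farther back than shut.
Start: joints at [1.153, 0.241, 0.005, 1.335, 0, 1.571], TCP at [0.203, 0.457, 0.231] pointing down, gripper open.
Joint ranges: [-2.72, 2.72], [-1.05, 1.87], [-1.09, 1.28], [-1.99, 2.15], [-1.42, 1.44], [-3.14, 3.14]. Speed limits (rad/s): [2.79, 2.79, 3.14, 3.14, 3.14, 3.14].

### API

Orientations are given as a rotation vector (axis times angle).
In Python, from rig import bot gives the robot as it stands.
- The arm moves only by the shell command python3 -m handwheel 'ROWS' [FORCE]. ROWS is JSON, a list of rows, each a list of 7 numbers: the shift along the tool's x, y, z in m, then the turn, a rotation vector about the tool's x, y, z in rad, then the opening, from 0 (shut) to 1 (fully open). A call has 1 to 12 rows; each row shifts and turns the pose as measured when the row begins, along the tool's axes as they then stand; what a row does not reach is not made up. A row lasts 1/8 s, in which the tool goes at most 62.5 mm and 10.7 degrees, less where a joint would pass 70% of its speed; a pose out of reach is approached as far as the arm can. A call is refused whole if a number of a shift passes 0.0625 or a number of a turn 0.188, either way. A call with a gripper value outside its range is refused whole. The fingers move at their own pace and stop on an object; FORCE is the grip in N (left out, the last holds). Time passes only in rows, so rows that do not move let the fingers close. It gives the time, the measured TCP pose, the force and the opening at its end, in the units of the state.
- bot.state(): the state, without advancing time (a new reading comes with each control period).
- bot.read_camera(name): name is "scene" or "top" or "wrist"; returns the picture (420x560x3 uint8, red, green, blue); there is no depth.
- bot.camera_info(name): a dict with "fx", "fy", "cx", "cy" (pixels), "world_to_cam" (4x4, takes a point from world to camera coordinates); the wrist camera has in their place "mount" (4x4, takes a point from camera to tool coordinates, whose origin is the TCP and whose axes are the tool frame's). Camera axes: x right, y up, looking along -z (the intrinsics and any distortion apply to the point x, -y, -z); pixel columns grow to the right and rows downward; lengths in m; the calibration is good to about 2 mm. The wrist camera is an equidistant fisheye: a pixel r from the principal point sees the ray r / f radians off the axis. A picture is of the moment at which its call begins: read the wrist's pose just before it. camera_info takes no time and is no camera call.
- bot.hand_in(): hands the job in, once; it reports no verdict.
The state is a dict: "time": time; "joint_pos": joint angles; "qd": joint speeds; "joint_torque": joint torques, N m; "eef_pos": TCP position; "tcp_rot": TCP orientation; "wrist_force": force on the tool from outside, world axes, zero at the start; "torque": the same for the moment, N m; "width": finger opening in m.
Only numpy, scipy, OpenCV 4.12 (cv2) and the standard library are available. Lean on these libraries where they do the work, as an engineer would, in place of code of your own. Each camera call takes 0.05 s, during which the arm holds its last target. There are 200 camera calls.

### The job

Set the horn antenna to its measuring distance: slide the boom forward by its knob until the flange rests gently against the distance stop. Then push the thumb wedge along its ramp, slowly and by feel, until it has jammed the boom fast: as firm as a good thumb push, about 18 N, never forced. Leave the boom on its stop, the wedge tight, and the things around the slide undisturbed.

Things in the scene. Friction and masses are not known exactly. Their poses are not given: they have to be found in the camera images.
- slide: Antenna slide: grey plate 150 x 390 x 12 mm with fence, fixed to the table. Origin under the boom's axis, at table height. Its y axis is forward: the way the boom goes to the stop and the wedge goes to jam; its x axis points across, from the fence past the boom to the wedge and ramp cheek. The boom is a bar 25 wide, 18 high, top 31 mm over the table.
- boom_knob (a point): Upright steel pull knob on the boom's rear end: cylinder 20 mm diameter, standing on the bar from 31 to 67 mm over the table. This point: its axis, half-way up (49 mm). To push the boom forward, push the knob's rear (-y) side, or pinch it. Boom 0.6 to 0.95 kg; slides with about 3 N of friction and stays where left.
- boom (a joint): Travel of the boom forward along the slide's y, m; 0 = fully back, starts at 0 to 0.02, meets the stop after 30 to 70 mm of travel (at 0.05 to 0.07). Keep the push on the stop under 25 N.
- boom_face (a point): Point on the front (+y) face of the upright flange (80 x 8 x 70 mm) that carries the horn; this point meets the stop's tip.
- stop_tip (a point): White nylon tip of the distance stop, a small dark steel block clamped on the plate ahead of the flange; 26 mm over the table, 30 mm to the fence side of the boom's axis. Fixed; set differently each time. The boom is on its stop when the face is at this tip, along y.
- wedge_tab (a point): Centre of the thumb tab of the steel wedge: upright block 22 wide (x), 12 thick (y), 30 high, from 32 to 62 mm over the table, ribbed rear side, at the wedge's thick (rear) end. The wedge is captive, 100 mm long, 26 tapering to 15 mm (1 in 9), beside the boom. Push the tab's rear (-y) side forward; free space behind it.
- wedge (a joint): Travel of the wedge along y, m: starts loose at 0 to 0.01; it jams somewhere between 0.014 and 0.067, as the cheek is set differently each time: find it by feel. It slides freely (about 1 N) and then jams hard: the push rises to 20 N within about 1 mm. Pushed with 14 to 24 N it is fast and stays when let go; over 28 N is forcing it. The boom must be on its stop first.
- torque_wrench: Open-ended steel wrench 170 mm long lying beside the slide, on the wedge side; bystander. Origin under its middle.
- mouse: Grey computer mouse, 62 x 105 x 36 mm, on the fence side of the slide; bystander. Origin under its centre.
- attenuator: Dark steel coaxial attenuator standing on end, 32 mm diameter, 64 mm high, on the wedge side; bystander. Origin under its centre.

How it is judged:
On the way, in this order (a step that is already met when the one before it is completed fails the run):
1. the flange rests on the distance stop (within 2 mm) while the wedge is still loose (y of boom_face in the frame of stop_tip above -0.002 m and contact force between wedge and boom below 2 N), for 0.2 s.
2. the wedge has jammed the boom on its stop, pressing on it with more than 6 N (y of boom_face in the frame of stop_tip above -0.002 m and contact force between wedge and boom above 6 N), for 0.2 s.
At the end, for the whole second after the job is handed in: the flange is on the distance stop (within 2 mm), the wedge, let go, still presses on the boom with more than 6 N (left by a push of about 12 N), and both are at rest (all of step 2 and velocity of joint boom between -0.003 and 0.003 m/s and velocity of joint wedge between -0.003 and 0.003 m/s); the robot touches nothing.
It fails at once if the flange was driven against the distance stop with more than 35 N (contact force between boom and stop above 35 N).
It fails at once if the wedge was forced: it pressed on the boom with more than 20 N (a push of about 28 N or more) (contact force between wedge and boom above 20 N).
It fails at once if a neighbour was disturbed: wrench, mouse or attenuator shifted by more than 20 mm (distance of any of torque_wrench, mouse, attenuator from where it was at the start of the episode above 0.02 m).
It also fails if it takes over 58 s, if anything falls off the work surface, if the arm or the gripper's body presses on something with over 40 N, if the wrist force passes 120 N, or if a joint passes its speed limit or range.

## Working session

There is one attempt and no reset: what is moved stays moved. The work goes in short steps, Python scripts to look and compute and a shell command to move; the robot and the scene stay as the last step left them, time stands still between calls to the robot, and variables do not carry over. Pictures are saved under pics/ and viewed, about 8 in all and at most 12, crops included, and the job is handed in when it is done.

```bash
mkdir -p pics
python3 - <<'E'
from rig import bot
import cv2,numpy as np
for n in("top","scene"):
    im=bot.read_camera(n); cv2.imwrite(f"pics/{n}0.png",im[:,:,::-1])
    print(n,bot.camera_info(n))
print(bot.camera_info("wrist")); print(bot.state())
E
```

```text
top {'fx': 481.39435012687534, 'fy': 481.39435012687534, 'cx': 287.37123963945544, 'cy': 209.08308327922566, 'world_to_cam': array([[-0.02434366, -0.99952685, -0.01880074,  0.14229516],
       [ 0.99788947, -0.02542765,  0.05974989, -0.56468025],
       [-0.06019967, -0.01730653,  0.99803631, -0.74471806],
       [ 0.        ,  0.        ,  0.        ,  1.        ]])}
scene {'fx': 519.7148467763468, 'fy': 519.7148467763468, 'cx': 282.9955107989343, 'cy': 212.9633035426902, 'world_to_cam': array([[-0.49187296,  0.8706499 , -0.00545336,  0.20431612],
       [-0.55495492, -0.30868281,  0.77248946,  0.31606985],
       [ 0.67088451,  0.38299305,  0.63500417, -1.30677424],
       [ 0.        ,  0.        ,  0.        ,  1.        ]])}
{'fx': 325.19226210127806, 'fy': 325.19226210127806, 'cx': 275.78822976957883, 'cy': 208.99142695655166, 'mount': array([[-1.86617585e-03,  2.58910190e-01, -9.65899597e-01,
        -1.41650605e-01],
       [-5.64243721e-04,  9.65900852e-01,  2.58911616e-01,
         6.49924740e-02],
       [ 9.99998100e-01,  1.02817739e-03, -1.65645239e-03,
         1.39836102e-03],
       [ 0.00000000e+00,  0.00000000e+00,  0.00000000e+00,
         1.00000000e+00]])}
{'time': 0.1, 'joint_pos': array([1.15297229e+00, 2.41354164e-01, 3.86835016e-03, 1.33520822e+00,
       1.03766844e-05, 1.57079488e+00]), 'qd': array([-0.00044264, -0.00021493,  0.00261946,  0.00124231,  0.00034133,
        0.00062262]), 'joint_torque': array([-9.26563844e-04, -3.73138404e+01,  2.53009880e+01,  1.08436507e-02,
       -5.26223630e-06, -1.64692000e-05]), 'eef_pos': array([0.20265433, 0.45647224, 0.23049732]), 'tcp_rot': array([-0.89721357,  1.38000703,  0.89552684]), 'wrist_force': array([ 0.15811552,  0.63211282, -0.50147015]), 'torque': array([ 0.0048217 , -0.02259812, -0.03645981]), 'width': 0.08567332220621116}
```

View pics/top0.png

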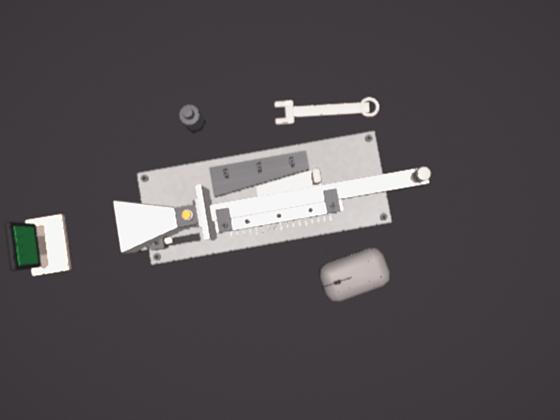

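View pics/scene0.png

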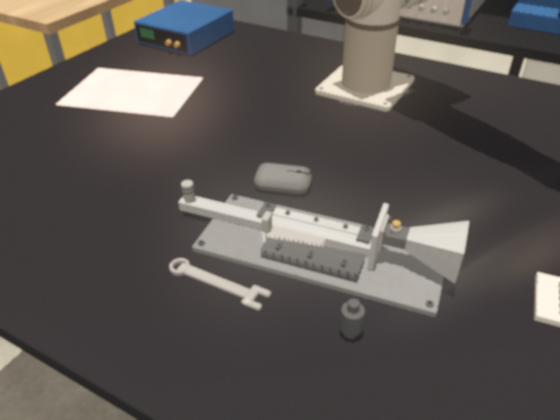

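Top view (picture 1): the slide is forward to image-left. The knob top is at about (423,174), the wedge tab (317,176), the flange (205,212) and the stop near (168,241). The wrench is at (328,110), the attenuator at (190,117) and the mouse at (355,275). The scene view (picture 2) agrees.

```bash
cat > h.py <<'E'
from rig import bot
import numpy as np, cv2
from scipy.spatial.transform import Rotation as R
def ray(name,u,v,z):
    "pixel -> world point at height z (fixed cams)"
    c=bot.camera_info(name); T=np.linalg.inv(c["world_to_cam"])
    d=T[:3,:3]@np.array([(u-c["cx"])/c["fx"],-(v-c["cy"])/c["fy"],-1]); o=T[:3,3]
    return o+d*(z-o[2])/d[2]
def proj(name,p):
    c=bot.camera_info(name); q=c["world_to_cam"]@np.append(p,1)
    return c["cx"]+c["fx"]*q[0]/-q[2], c["cy"]-c["fy"]*q[1]/-q[2]
def tool(): 
    s=bot.state(); return s["eef_pos"],R.from_rotvec(s["tcp_rot"]).as_matrix()
def wray(u,v,z,st=None):
    "wrist pixel -> world at height z"
    p,M=st or tool(); c=bot.camera_info("wrist"); m=c["mount"]
    x,y=(u-c["cx"]),(v-c["cy"]); r=np.hypot(x,y); a=r/c["fx"]; k=np.sin(a)/max(r,1e-9)
    d=M@m[:3,:3]@np.array([x*k,-y*k,-np.cos(a)]); o=p+M@m[:3,3]
    return o+d*(z-o[2])/d[2]
E
python3 - <<'E'
from h import *
im=cv2.imread("pics/top0.png")
cv2.imwrite("pics/c1.png",cv2.resize(im[140:270,300:440],None,fx=5,fy=5,interpolation=3)[:600,:700])
cv2.imwrite("pics/c2.png",cv2.resize(im[140:270,110:270],None,fx=4.6,fy=4.6,interpolation=3)[:598])
# plate corners at z=.012
C=[ray("top",u,v,.012) for u,v in((138,172),(376,132),(391,222),(153,265))]
print(np.round(C,4)); C=np.array(C)
d=(C[0]-C[1]+C[3]-C[2]); print("yaw of slide y",np.degrees(np.arctan2(d[1],d[0])),np.linalg.norm(C[0]-C[1]),np.linalg.norm(C[1]-C[2]))
print("knob top",ray("top",423,173,.067),"tab top",ray("top",317,176,.062))
p,M=tool();print(p,M)
E
```

```text
[[ 0.6345  0.368   0.012 ]
 [ 0.6889 -0.0172  0.012 ]
 [ 0.5437 -0.0358  0.012 ]
 [ 0.4846  0.3448  0.012 ]]
yaw of slide y 98.42943725603898 0.3889980999639252 0.1464170181690825
knob top [ 0.61354571 -0.07495497  0.067     ] tab top [0.61391659 0.08183415 0.062     ]
[0.20265433 0.45647224 0.23049732] [[-7.79519542e-04 -9.13974630e-01  4.05770585e-01]
 [-1.73023975e-03  4.05771334e-01  9.13972992e-01]
 [-9.99998199e-01  1.03794138e-05 -1.89770192e-03]]
```

View pics/c1.png

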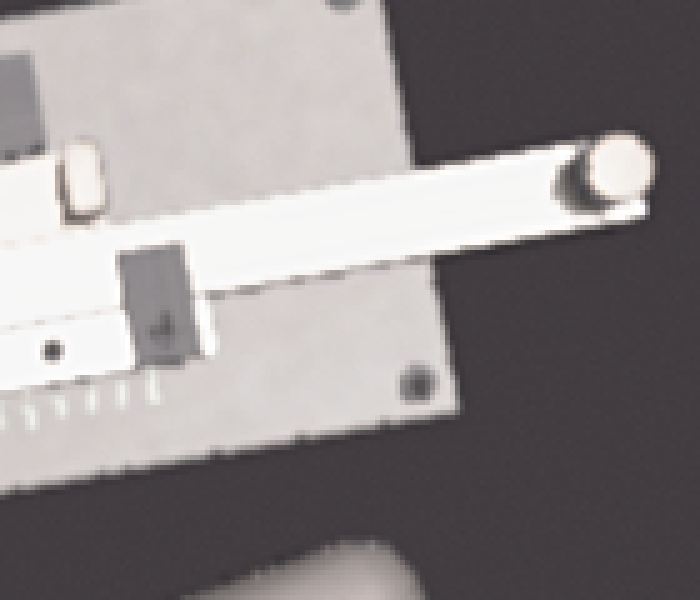

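View pics/c2.png

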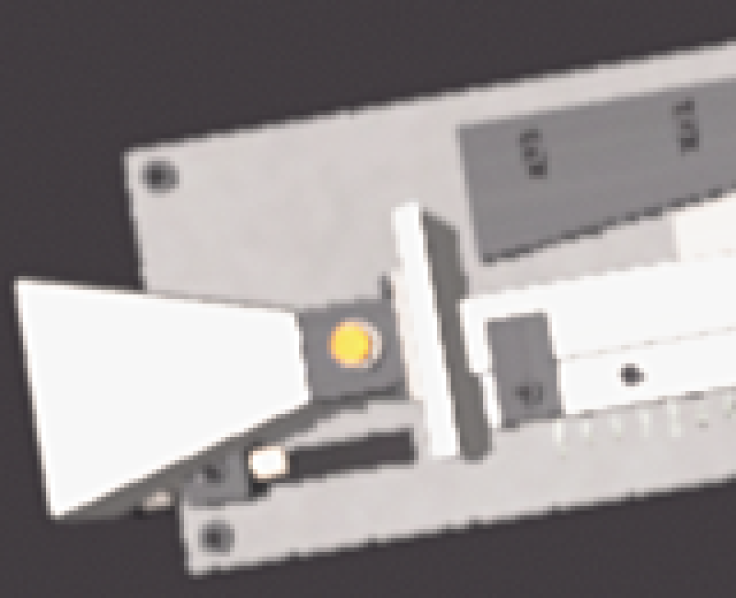

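Knob top is at about (424,173.6), tab top at (317,175.6) and stop tip at (172,240). The plate measures 389 x 146 mm and the tab sits 23 mm off the boom axis, so the sizes fit. The slide's y has a yaw of 98.4°. Next I turn the tool so its y points forward along the slide and shut the gripper.

```bash
python3 -m handwheel '[[0,0,0,0.168,0,0,0],[0,0,0,0.168,0,0,0],[0,0,0,0.168,0,0,0],[0,0,0,0.168,0,0,0],[0,0,0,0.168,0,0,0],[0,0,0,0.165,0,0,0]]' 40
python3 -m handwheel '[[0,-0.0518,0.0274,0,0,0,0],[0,-0.0518,0.0274,0,0,0,0],[0,-0.0518,0.0274,0,0,0,0],[0,-0.0518,0.0274,0,0,0,0],[0,-0.0518,0.0274,0,0,0,0],[0,-0.0518,0.0274,0,0,0,0],[0,-0.0518,0.0274,0,0,0,0],[0,-0.0518,0.0274,0,0,0,0],[0,-0.0518,0.0274,0,0,0,0],[0,-0.0518,0.0274,0,0,0,0],[0,-0.0518,0.0274,0,0,0,0],[0,-0.0518,0.0274,0,0,0,0]]'
python3 - <<'E'
from h import *
p,M=tool(); print(p,M.round(4))
t=np.array([.6188,-.1106,.15]); print("to go, tool:",M.T@(t-p))
E
```

```text
time: 0.85
eef_pos: [0.2017, 0.4543, 0.2271]
tcp_rot: [-0.097, 1.573, 0.084]
wrist_force: [-0.2, -0.3, 0.6]
width: -0.0003
time: 2.35
eef_pos: [0.6096, -0.1392, 0.2258]
tcp_rot: [-0.104, 1.577, 0.091]
wrist_force: [0.7, -0.4, 0.7]
width: -0.0003
[ 0.60956184 -0.13918146  0.22579895] [[-0.0084 -0.1233  0.9923]
 [-0.009   0.9923  0.1232]
 [-0.9999 -0.0079 -0.0094]]
to go, tool: [0.07545927 0.02782102 0.01340198]
```

```bash
python3 -m handwheel '[[0.030,0.014,0.007,-0.022,0,0,0],[0.040,0.014,0.006,0,0,0,0],[0,0,0,0,0,0,0]]'
python3 - <<'E'
from h import *
p,M=tool(); im=bot.read_camera("wrist"); cv2.imwrite("pics/w1.png",im[:,:,::-1])
print(p,M.round(4))
f=np.array([-.146,.989,0]); k=np.array([.6135,-.075,0])
print("knob in tool",M.T@(k-p))
E
```

```text
time: 2.72
eef_pos: [0.6201, -0.116, 0.1506]
tcp_rot: [-0.115, 1.579, 0.102]
wrist_force: [0.1, -1.5, 0.5]
width: -0.0001
[ 0.62006128 -0.11601429  0.15059066] [[-0.0106 -0.1374  0.9905]
 [-0.0093  0.9905  0.1373]
 [-0.9999 -0.0078 -0.0118]]
knob in tool [0.15026243 0.04269838 0.00090622]
```

View pics/w1.png

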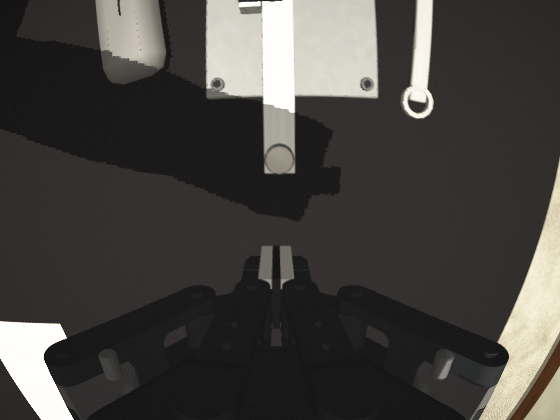

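The wrist view shows the knob top at (280,158), straight ahead of the shut fingertips at (276,248), with nothing beneath the fingers. I check the lateral offset and go down.

```bash
python3 - <<'E'
from h import *
p,M=tool(); k=wray(280,158,.067); print(k, M.T@(k-p))
E
python3 -m handwheel '[[0.053,0,0.001,0,0,0,0],[0.050,0,0.001,0,0,0,0],[0,0,0,0,0,0,0]]'
```

```text
[ 0.61923473 -0.07467793  0.067     ] [0.08572563 0.04274416 0.00421631]
time: 3.15
eef_pos: [0.6279, -0.1194, 0.0564]
tcp_rot: [-0.119, 1.563, 0.097]
wrist_force: [-0.3, 0.1, 0.0]
width: -0.0002
```

```bash
python3 -m handwheel '[[0.010,0,-0.006,0,0,0,0],[0,0.010,0,0,0,0,0],[0,0,0,0,0,0,0]]'
python3 - <<'E'
from h import *
p,M=tool(); print(p,M.round(4)); print(bot.state()["wrist_force"])
for k in([.6135,-.075,.049],[.619,-.0747,.049]): print(M.T@(np.array(k)-p))
E
```

```text
time: 3.52
eef_pos: [0.625, -0.111, 0.0539]
tcp_rot: [-0.121, 1.551, 0.094]
wrist_force: [0.1, -0.1, 0.3]
width: 0.0001
[ 0.62499224 -0.11102892  0.05391894] [[ 0.0181 -0.1364  0.9905]
 [-0.0158  0.9905  0.1367]
 [-0.9997 -0.0181  0.0158]]
[ 0.05164444 -0.13771043  0.32212768]
[ 0.00413998  0.0373428  -0.00653653]
[ 0.00423494  0.03688984 -0.00104783]
```

```bash
python3 -m handwheel '[[0.009,0.003,-0.003,0,0.018,0.016,0],[0,0.008,0,0,0,0,0],[0,0,0,0,0,0,0]]'
python3 -m handwheel '[[0,0.004,0,0,0,0,0],[0,0.004,0,0,0,0,0],[0,0.004,0,0,0,0,0]]'
python3 -m handwheel '[[0,0.004,0,0,0,0,0],[0,0.004,0,0,0,0,0],[0,0.004,0,0,0,0,0]]'
python3 - <<'E'
from h import *
p,M=tool(); print(p,M.round(4))
for k in([.6135,-.075,.049],[.619,-.0747,.049]): print(M.T@(np.array(k)-p))
E
```

```text
time: 3.9
eef_pos: [0.6218, -0.0999, 0.0463]
tcp_rot: [-0.11, 1.568, 0.106]
wrist_force: [0.4, -0.4, 0.7]
width: -0.0003
time: 4.28
eef_pos: [0.6201, -0.0895, 0.0462]
tcp_rot: [-0.111, 1.568, 0.102]
wrist_force: [-0.3, -2.2, -0.5]
width: -0.0002
time: 4.65
eef_pos: [0.6183, -0.0776, 0.0463]
tcp_rot: [-0.112, 1.568, 0.1]
wrist_force: [0.5, -3.6, 0.1]
width: 0.0001
[ 0.61832797 -0.07760166  0.04626809] [[ 3.000e-04 -1.346e-01  9.909e-01]
 [-7.200e-03  9.909e-01  1.346e-01]
 [-1.000e+00 -7.200e-03 -7.000e-04]]
[-0.00275191  0.00320831 -0.00443565]
[-0.00275259  0.00276505  0.00105467]
```

```bash
for i in 1; do python3 -m handwheel '[[0,0.003,0,0,0,0,0],[0,0.003,0,0,0,0,0],[0,0.003,0,0,0,0,0],[0,0.003,0,0,0,0,0],[0,0.003,0,0,0,0,0]]'; done
python3 - <<'E'
from h import *
im=bot.read_camera("top"); cv2.imwrite("pics/t2.png",cv2.resize(im[140:270,110:270,::-1],None,fx=4.6,fy=4.6,interpolation=3)[:598])
E
```

```text
time: 5.28
eef_pos: [0.6159, -0.0616, 0.0462]
tcp_rot: [-0.112, 1.569, 0.1]
wrist_force: [-0.9, -2.8, 1.9]
width: 0.0002
```

View pics/t2.png

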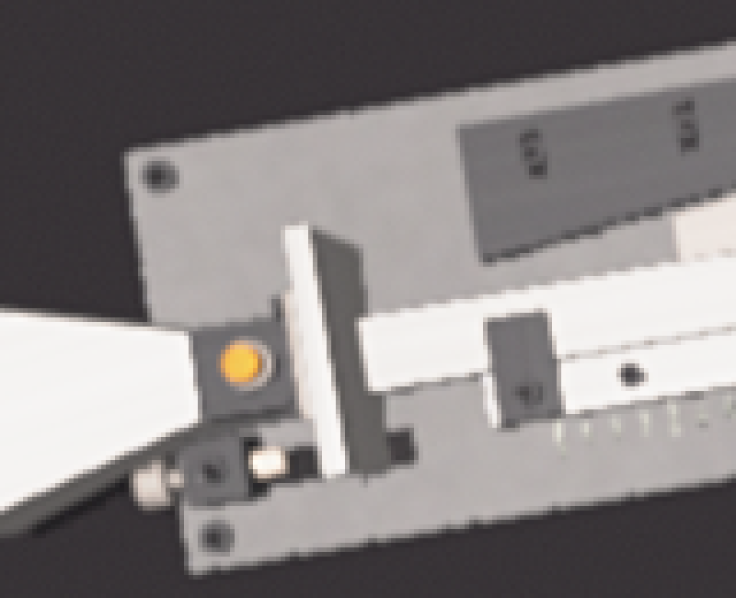

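The flange has moved about 34 mm. Its front top edge is at crop (318,475) and the tip face at (287,462), so I work out the remaining gap.

```bash
python3 - <<'E'
from h import *
f=np.array([-.140,.990,0])
t=ray("top",172.4,240.4,.026)
for z in(.07,.082,.09): print(z,f@(t-ray("top",179.1,243.3,z)))
E
python3 -m handwheel '[[0,0.002,0,0,0,0,0],[0,0.002,0,0,0,0,0],[0,0.002,0,0,0,0,0]]'
```

```text
0.07 0.02041230981545895
0.082 0.023324561730406305
0.09 0.025266063007037876
time: 5.7
eef_pos: [0.6149, -0.0549, 0.0462]
tcp_rot: [-0.112, 1.569, 0.101]
wrist_force: [-0.7, -3.3, 0.9]
width: 0.0001
```

Gap was about 20–25 mm, now about 15–18 mm. I go on, then creep.

```bash
python3 -m handwheel '[[0,0.002,0,0,0,0,0],[0,0.002,0,0,0,0,0],[0,0.002,0,0,0,0,0],[0,0.002,0,0,0,0,0]]'
python3 -m handwheel '[[0,0.0015,0,0,0,0,0],[0,0.0015,0,0,0,0,0],[0,0.0015,0,0,0,0,0]]'
```

```text
time: 6.2
eef_pos: [0.6136, -0.0465, 0.0462]
tcp_rot: [-0.112, 1.569, 0.101]
wrist_force: [-0.6, -3.3, 0.9]
width: 0.0001
time: 6.58
eef_pos: [0.6129, -0.0417, 0.0462]
tcp_rot: [-0.112, 1.569, 0.101]
wrist_force: [-0.3, -3.8, 1.0]
width: 0.0002
```

```bash
python3 -m handwheel '[[0,0.0015,0,0,0,0,0],[0,0.0015,0,0,0,0,0]]'; python3 -m handwheel '[[0,0.0015,0,0,0,0,0],[0,0.0015,0,0,0,0,0]]'
```

```text
time: 6.82
eef_pos: [0.6124, -0.0385, 0.0462]
tcp_rot: [-0.112, 1.57, 0.101]
wrist_force: [-0.8, -3.0, 0.9]
width: 0.0002
time: 7.08
eef_pos: [0.6121, -0.0365, 0.0462]
tcp_rot: [-0.114, 1.569, 0.098]
wrist_force: [0.6, -8.7, 1.5]
width: -0.0002
```

Force rose to 8.7 N 25 mm after the picture, as predicted. One gentle confirmation push, then hold.

```bash
python3 -m handwheel '[[0,0.001,0,0,0,0,0]]'; python3 -m handwheel '[[0,0.001,0,0,0,0,0]]';python3 -m handwheel '[[0,0,0,0,0,0,0],[0,0,0,0,0,0,0]]'
python3 - <<'E'
from h import *
im=bot.read_camera("top"); cv2.imwrite("pics/t3.png",cv2.resize(im[140:270,110:270,::-1],None,fx=4.6,fy=4.6,interpolation=3)[:598])
E
```

```text
time: 7.2
eef_pos: [0.6121, -0.0366, 0.0463]
tcp_rot: [-0.115, 1.569, 0.096]
wrist_force: [-0.6, -5.6, 1.2]
width: -0.0002
time: 7.32
eef_pos: [0.6121, -0.0367, 0.0463]
tcp_rot: [-0.116, 1.569, 0.094]
wrist_force: [-0.1, -5.5, 1.2]
width: 0.0
time: 7.58
eef_pos: [0.6121, -0.0367, 0.0463]
tcp_rot: [-0.116, 1.569, 0.094]
wrist_force: [-1.3, -4.2, 1.9]
width: 0.0001
```

View pics/t3.png

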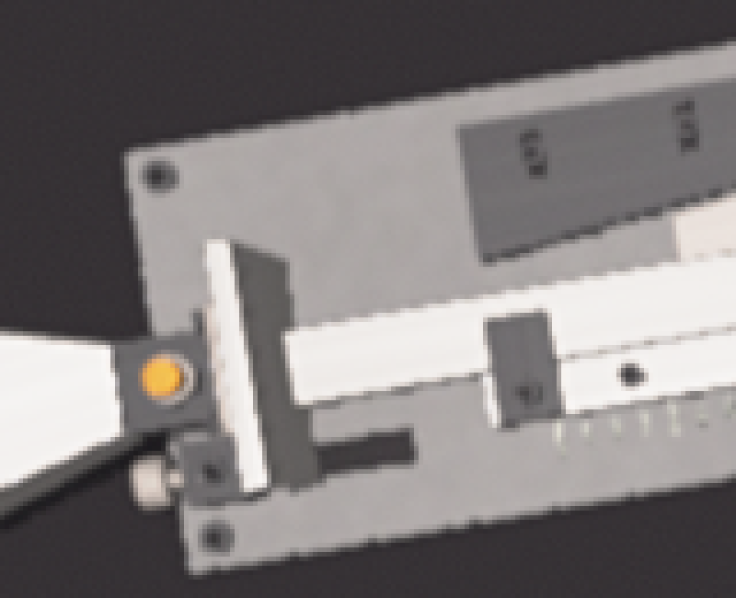

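The picture shows the flange against the stop tip; the tip is no longer visible between them. The push effect is about 4–5 N per mm of commanded shift. I back off, lift, and work out the approach behind the tab.

```bash
python3 -m handwheel '[[0,-0.010,0,-0.007,0,0,0],[0,-0.015,0,0,0,0,0],[-0.05,0,0,0,0,0,0],[-0.05,0,0,0,0,0,0],[0,0,0,0,0,0,0]]'
python3 - <<'E'
from h import *
p,M=tool(); print(p,M.round(4))
f=np.array([-.146,.989,0]);s=np.array([.989,.146,0]); tab=ray("top",316.8,175.6,.062)
t=tab-f*.040+s*.004; t[2]=.13; print(tab,t,"go",M.T@(t-p))
E
```

```text
time: 8.25
eef_pos: [0.6161, -0.0613, 0.1477]
tcp_rot: [-0.117, 1.57, 0.105]
wrist_force: [0.1, -0.5, 0.1]
width: -0.0002
[ 0.61608881 -0.06127311  0.14771604] [[-0.0014 -0.1409  0.99  ]
 [-0.0078  0.99    0.1409]
 [-1.     -0.0075 -0.0025]]
[0.61452723 0.08211651 0.062     ] [0.62432323 0.04314051 0.13      ] go [0.01688997 0.10234231 0.02290521]
```

```bash
python3 -m handwheel '[[0,0.045,0.012,0,0,0,0],[0,0.045,0.011,0,0,0,0],[0.01,0.010,0,0,0,0,0],[0,0,0,0,0,0,0]]'
python3 - <<'E'
from h import *
p,M=tool(); im=bot.read_camera("wrist"); cv2.imwrite("pics/w2.png",cv2.resize(im[60:300,130:430,::-1],None,fx=2.5,fy=2.5,interpolation=3))
print(p,M.round(4))
t=np.array([.6243,.0431,.13]); print(M.T@(t-p))
E
```

```text
time: 8.75
eef_pos: [0.6247, 0.0404, 0.1337]
tcp_rot: [-0.113, 1.573, 0.103]
wrist_force: [-0.4, -0.7, -0.4]
width: -0.0003
[0.62468862 0.04035593 0.13372382] [[-0.004  -0.1368  0.9906]
 [-0.0063  0.9906  0.1368]
 [-1.     -0.0057 -0.0048]]
[3.70791317e-03 2.79269107e-03 8.43344167e-06]
```

View pics/w2.png

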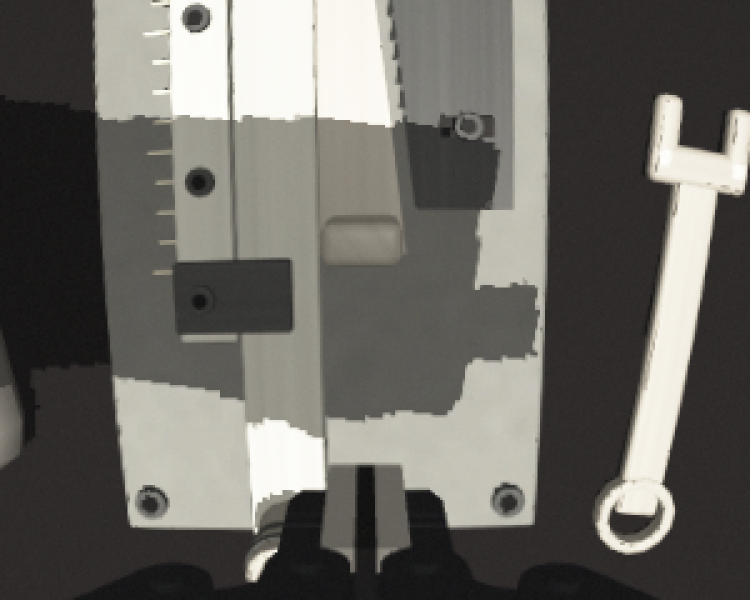

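The tab top is at crop (361,240) and the shut fingers are centred on col 366. They are laterally aligned, clear of the bracket (right edge 293) and the knob. Going down behind the tab.

```bash
python3 - <<'E'
from h import *
p,M=tool(); k=wray(130+361/2.5,60+240/2.5,.062); print(k, M.T@(k-p))
E
python3 -m handwheel '[[0.045,0,0,0,0,0,0],[0.040,0,0,0,0,0,0],[0,0,0,0,0,0,0]]'
python3 - <<'E'
from h import *
p,M=tool(); print(p,M.round(4), M.T@(np.array([.6145,.0821,.047])-p))
E
```

```text
[0.61914987 0.08456711 0.062     ] [0.07212208 0.04548131 0.00033313]
time: 9.18
eef_pos: [0.626, 0.0348, 0.0484]
tcp_rot: [-0.108, 1.569, 0.098]
wrist_force: [0.2, 0.7, -0.1]
width: -0.0002
[0.6259907  0.03475851 0.04842308] [[-6.000e-04 -1.308e-01  9.914e-01]
 [-6.800e-03  9.914e-01  1.308e-01]
 [-1.000e+00 -6.600e-03 -1.400e-03]] [ 0.00110922  0.04844615 -0.0051979 ]
```

```bash
python3 -m handwheel '[[0,0.008,-0.001,-0.010,0,0,0],[0.002,0.008,-0.001,0,0,0,0],[0,0.006,0,0,0,0,0],[0,0.002,0,0,0,0,0],[0,0.002,0,0,0,0,0]]'
python3 -m handwheel '[[0,0.002,0,0,0,0,0],[0,0.002,0,0,0,0,0],[0,0.002,0,0,0,0,0],[0,0.002,0,0,0,0,0]]'
```

```text
time: 9.8
eef_pos: [0.6242, 0.0612, 0.0527]
tcp_rot: [-0.115, 1.559, 0.105]
wrist_force: [-0.5, -0.7, -0.3]
width: -0.0002
time: 10.3
eef_pos: [0.6233, 0.0691, 0.0529]
tcp_rot: [-0.116, 1.558, 0.104]
wrist_force: [-0.2, -1.3, 0.6]
width: -0.0002
```

```bash
python3 -m handwheel '[[0.003,-0.003,0,0,0.006,0.006,0],[0.003,0,0,0,0,0,0],[0,0.002,0,0,0,0,0]]'
python3 -m handwheel '[[0,0.0015,0,0,0,0,0],[0,0.0015,0,0,0,0,0],[0,0.0015,0,0,0,0,0]]'
python3 -m handwheel '[[0,0.0015,0,0,0,0,0],[0,0.0015,0,0,0,0,0],[0,0.0015,0,0,0,0,0]]'
```

```text
time: 10.68
eef_pos: [0.6232, 0.068, 0.0461]
tcp_rot: [-0.11, 1.566, 0.109]
wrist_force: [-0.7, -0.1, 0.3]
width: -0.0001
time: 11.05
eef_pos: [0.6224, 0.0724, 0.0459]
tcp_rot: [-0.111, 1.566, 0.108]
wrist_force: [0.9, -2.1, -0.8]
width: -0.0003
time: 11.42
eef_pos: [0.6217, 0.0771, 0.0459]
tcp_rot: [-0.111, 1.566, 0.108]
wrist_force: [-0.7, 0.3, -0.2]
width: -0.0
```

```bash
python3 -m handwheel '[[0,0.0015,0,0,0,0,0],[0,0.0015,0,0,0,0,0],[0,0.0015,0,0,0,0,0],[0,0.0015,0,0,0,0,0]]'
python3 -m handwheel '[[0,0.0015,0,0,0,0,0],[0,0.0015,0,0,0,0,0],[0,0.0015,0,0,0,0,0],[0,0.0015,0,0,0,0,0]]'
```

```text
time: 11.92
eef_pos: [0.6208, 0.0835, 0.0459]
tcp_rot: [-0.111, 1.567, 0.108]
wrist_force: [0.9, -1.6, -0.6]
width: 0.0004
time: 12.42
eef_pos: [0.6199, 0.0898, 0.0459]
tcp_rot: [-0.111, 1.567, 0.108]
wrist_force: [0.1, -1.6, 0.5]
width: 0.0003
```

```bash
python3 -m handwheel '[[0,0.0015,0,0,0,0,0],[0,0.0015,0,0,0,0,0],[0,0.0015,0,0,0,0,0],[0,0.0015,0,0,0,0,0]]'
python3 -m handwheel '[[0,0.0015,0,0,0,0,0],[0,0.0015,0,0,0,0,0],[0,0.0015,0,0,0,0,0],[0,0.0015,0,0,0,0,0]]'
```

```text
time: 12.92
eef_pos: [0.619, 0.0962, 0.0459]
tcp_rot: [-0.111, 1.567, 0.108]
wrist_force: [0.4, -0.8, -1.0]
width: 0.0001
time: 13.42
eef_pos: [0.6181, 0.1025, 0.0459]
tcp_rot: [-0.111, 1.567, 0.108]
wrist_force: [0.8, -1.4, -0.8]
width: -0.0002
```

```bash
python3 -m handwheel '[[0,0.0015,0,0,0,0,0],[0,0.0015,0,0,0,0,0],[0,0.0015,0,0,0,0,0],[0,0.0015,0,0,0,0,0]]'
python3 -m handwheel '[[0,0.0015,0,0,0,0,0],[0,0.0015,0,0,0,0,0],[0,0.0015,0,0,0,0,0],[0,0.0015,0,0,0,0,0]]'
```

```text
time: 13.92
eef_pos: [0.6172, 0.1089, 0.0459]
tcp_rot: [-0.111, 1.567, 0.108]
wrist_force: [-0.0, -1.4, 0.3]
width: -0.0
time: 14.42
eef_pos: [0.6157, 0.1145, 0.0459]
tcp_rot: [-0.112, 1.568, 0.107]
wrist_force: [-0.5, -1.9, 1.0]
width: 0.0
```

```bash
python3 -m handwheel '[[0,0.0015,0,0,0,0,0],[0,0.0015,0,0,0,0,0],[0,0.0015,0,0,0,0,0],[0,0.0015,0,0,0,0,0]]'
python3 -m handwheel '[[0,0.0015,0,0,0,0,0],[0,0.0015,0,0,0,0,0],[0,0.0015,0,0,0,0,0],[0,0.0015,0,0,0,0,0]]'
```

```text
time: 14.92
eef_pos: [0.6152, 0.1161, 0.046]
tcp_rot: [-0.117, 1.568, 0.097]
wrist_force: [-0.2, -5.9, 1.4]
width: -0.0003
time: 15.42
eef_pos: [0.6152, 0.116, 0.0461]
tcp_rot: [-0.122, 1.567, 0.084]
wrist_force: [0.3, -6.2, 1.2]
width: -0.0005
```

Jammed at about 6 N. Now I raise the push in single rows.

```bash
python3 -m handwheel '[[0,0.0025,0,-0.006,0,0,0]]'; python3 -m handwheel '[[0,0.003,0,-0.004,0,0,0]]'
```

```text
time: 15.55
eef_pos: [0.6152, 0.116, 0.0462]
tcp_rot: [-0.129, 1.567, 0.084]
wrist_force: [0.3, -9.6, 0.8]
width: -0.0002
time: 15.68
eef_pos: [0.6153, 0.116, 0.0462]
tcp_rot: [-0.135, 1.566, 0.081]
wrist_force: [-0.7, -10.0, 1.4]
width: -0.0001
```

```bash
python3 -m handwheel '[[0,0.0038,0,-0.004,0,0,0]]'; python3 -m handwheel '[[0,0.0043,0,-0.004,0,0,0]]'
python3 - <<'E'
from h import *
s=bot.state();print(s["wrist_force"],s["torque"]);print(tool()[1].round(4))
E
```

```text
time: 15.8
eef_pos: [0.6153, 0.116, 0.0463]
tcp_rot: [-0.142, 1.565, 0.076]
wrist_force: [0.3, -12.5, 3.0]
width: 0.0001
time: 15.92
eef_pos: [0.6153, 0.116, 0.0464]
tcp_rot: [-0.149, 1.565, 0.071]
wrist_force: [0.3, -12.5, 2.2]
width: 0.0002
[  0.25937862 -12.53367409   2.22398508] [-2.55565203 -0.09731476  0.01960303]
[[ 6.300e-03 -1.392e-01  9.902e-01]
 [-4.930e-02  9.890e-01  1.394e-01]
 [-9.988e-01 -4.970e-02 -6.000e-04]]
```

The tool is pitching back under load (2.8°), so I add a small counter-turn and push a bit more.

```bash
python3 -m handwheel '[[0,0.0045,0,0,0,0.008,0]]'; python3 -m handwheel '[[0,0.0048,0,0,0,0.008,0]]'
```

```text
time: 16.05
eef_pos: [0.6153, 0.116, 0.0464]
tcp_rot: [-0.146, 1.565, 0.068]
wrist_force: [1.0, -13.3, 1.9]
width: -0.0001
time: 16.18
eef_pos: [0.6152, 0.116, 0.0464]
tcp_rot: [-0.144, 1.565, 0.065]
wrist_force: [0.3, -13.2, 2.7]
width: 0.0
```

```bash
python3 -m handwheel '[[0,0.0054,0,0,0,0.008,0]]'; python3 -m handwheel '[[0,0.006,0,0,0,0.010,0]]'
```

```text
time: 16.3
eef_pos: [0.6152, 0.116, 0.0464]
tcp_rot: [-0.142, 1.565, 0.06]
wrist_force: [0.5, -15.2, 3.4]
width: 0.0001
time: 16.42
eef_pos: [0.6151, 0.116, 0.0464]
tcp_rot: [-0.14, 1.565, 0.056]
wrist_force: [1.1, -16.7, 2.9]
width: 0.0002
```

```bash
python3 -m handwheel '[[0,0.0064,0,0,0,0.010,0]]'; python3 -m handwheel '[[0,0.0064,0,0,0,0.010,0],[0,0.0064,0,0,0,0.010,0]]'
```

```text
time: 16.55
eef_pos: [0.6151, 0.116, 0.0465]
tcp_rot: [-0.137, 1.565, 0.051]
wrist_force: [1.6, -17.9, 2.7]
width: -0.0001
time: 16.8
eef_pos: [0.615, 0.116, 0.0465]
tcp_rot: [-0.132, 1.565, 0.041]
wrist_force: [0.4, -17.1, 3.4]
width: 0.0002
```

The push held at about 17–18 N along y. I let go straight back, lift and check.

```bash
python3 -m handwheel '[[0,-0.006,0,0,0,0,0],[0,-0.012,0,0,0,0,0],[0,-0.012,0,0,0,0,0],[-0.05,0,0,0,0,0,0],[-0.05,0,0,0,0,0,0],[-0.03,-0.04,0,0,0,0,0],[0,-0.06,0,0,0,0,0],[0,-0.05,0,0,0,0,0],[0,0,0,0,0,0,0],[0,0,0,0,0,0,0]]'
python3 - <<'E'
from h import *
im=bot.read_camera("top"); cv2.imwrite("pics/t4.png",cv2.resize(im[80:310,100:440,::-1],None,fx=2.3,fy=2.3,interpolation=3))
E
```

```text
time: 18.05
eef_pos: [0.6365, -0.0596, 0.1906]
tcp_rot: [-0.13, 1.561, 0.049]
wrist_force: [-0.1, -0.5, 0.1]
width: 0.0
```

View pics/t4.png

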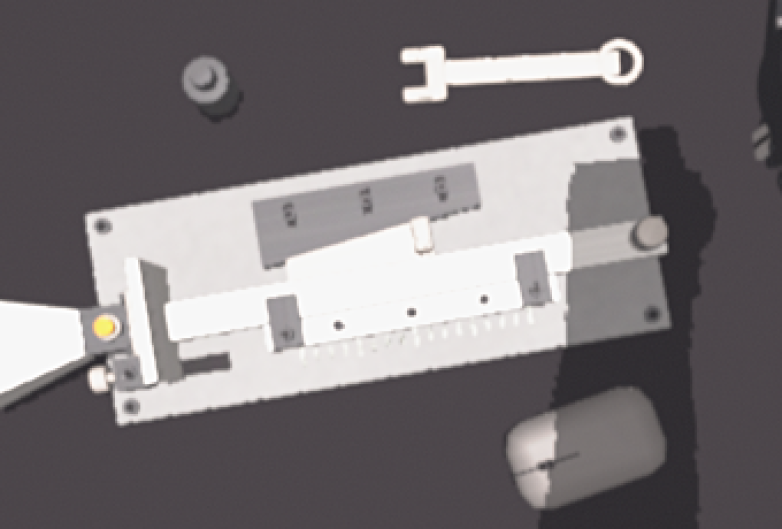

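The flange edge is at image (155,192), unchanged since it met the stop. The wedge is up against the cheek, and the wrench, mouse and attenuator are where they were. The robot is clear, so I hand in.

```bash
python3 -c "
from rig import bot
s=bot.state();print(s['time'],s['qd'].round(4),s['wrist_force']);print(bot.hand_in())"
```

```text
18.1 [ 0.0214  0.0002 -0.0023 -0.001  -0.0011  0.0032] [ 0.77531133 -1.20914242 -0.14937602]
the job is handed in; nothing more can be done
None
```

The boom is on its stop, the wedge is jammed, and I handed the job in at 18.1 s of the 58 s allowed; no verdict is reported.

- **Boom:** I pushed it forward by the rear of its knob, against about 3 N of sliding friction, until it met the stop. The highest reading at the stop was about 9 N, and it settled at about 5 N.
- **Wedge:** I pushed the tab slowly and it jammed after roughly 50 mm of travel. I then raised the push row by row to about 17–18 N, held it there, and backed straight off and clear.

**Last checks:** The last top picture shows the flange edge at the same pixel as when it met the stop. The wedge is against the cheek, and the wrench, mouse and attenuator look undisturbed. The wrist force was back to about zero with the robot clear.

**Not fully confirmed:**
- The force the wedge still holds on the boom could not be measured directly; I infer it from the push.
- Forces were read only at the end of each row or group of rows, so a brief higher peak could have been missed.
- The wrist and top cameras disagreed by about 5 mm across the slide on the knob and tab positions, which was harmless here.
- The tool tilted back about 3° under load.

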